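# Put away the stakes, rings and block on the metalsmith's bench

### The job

Put the five loose pieces of forming kit back where they belong: both brass rings flat over the post of the ring stand, the wide one at the bottom and the narrow one on top of it; the two steel stakes in the tray, one in each bay (either way), lying flat and lengthwise near the bay's middle; and the square doming block flat in the middle of the rubber pad, hollows up. Leave the white dish standing where it is.

Things in the scene. Friction and masses are not known exactly. Their poses are not given: they have to be found in the camera images.
- ring_wide_mid (a point): Wide brass forming ring lying flat: outer diameter 64 mm, bore 34 mm, 18 mm high, about 0.34 kg. Point at its centre, on the axis, 9 mm above what it lies on; z is the axis.
- ring_narrow_mid (a point): Narrow brass forming ring lying flat: outer diameter 46 mm, bore 28 mm, 18 mm high, about 0.16 kg. Point at its centre, on the axis, 9 mm above what it lies on; z is the axis.
- stake_ball_mid (a point): Steel bench stake, a bar of 22 mm square section, 84 mm long overall, whose last 20 mm are a neck and a ball of 22 mm; lying on the bench, about 0.28 kg. Point at its centre: half-way along it and half-way up (11 mm above what it lies on); x runs along its length towards the working end, z up. The square shank reaches both ways past this point, so it can be gripped across its 22 mm width there.
- stake_blade_mid (a point): Steel bench stake, a bar of 22 mm square section, 84 mm long overall, whose last 28 mm thin to a flat blade 8 mm thick (22 mm wide); lying on the bench, about 0.26 kg. Point at its centre: half-way along it and half-way up (11 mm above what it lies on); x runs along its length towards the working end, z up. The square shank reaches both ways past this point, so it can be gripped across its 22 mm width there.
- block_mid (a point): Square steel doming block, 52 x 52 mm and 22 mm high, with six dark round hollows of different sizes in its top, about 0.45 kg. Point at its centre, 11 mm above what it lies on; x and y are square to its side faces, z up.
- stand: Ring stand of pale wood, fixed: a round foot of 84 mm diameter and 8 mm thick with one upright post of 12 mm diameter in its middle, its top 60 mm above the bench. Origin on the bench under the post's axis; z up.
- bay_left (a point): Left bay of the stake tray: an open bay 115 mm long and 80 mm wide inside. Point at the middle of its floor, 4 mm above the bench. Its x axis runs along the bay's length. The tray is fixed, pale wood, 172 mm over the two bays by 123 mm, 12 mm high in all, with a 4 mm floor and 4 mm walls and divider, all of the same height; it stands on the bench.
- bay_right (a point): Right bay of the stake tray, the same size as the left one (the two points are 84 mm apart). Point at the middle of its floor, 4 mm above the bench. Its x axis runs along the bay's length. The tray is fixed, pale wood, 172 mm over the two bays by 123 mm, 12 mm high in all, with a 4 mm floor and 4 mm walls and divider, all of the same height; it stands on the bench.
- pad: Black rubber pad, fixed: 86 x 86 mm, 6 mm thick, flat. Origin at the middle of its underside, on the bench; x and y square to its sides, z up.
- dish: Small white ceramic dish, loose, 64 mm across and 24 mm high, standing among the things to sort; it stays where it is. Origin at the middle of its underside.
Things that resemble listed ones, but are neither listed nor needed, are in the scene too. Leave any turquoise look-alike of the part that bears stake_blade_mid alone. What is shaped like the part that bears ring_narrow_mid but red is not meant.

How it is judged (in metres and radians):
At the end, for the whole second after the job is handed in: Rings flat round the post, wide on the foot (within 14 mm of its axis), narrow on it (12 mm); one stake flat in each bay, within 20 mm along, 31 mm across, 0.4 rad of its length; block flat, hollows up, within 15 mm of the pad's middle; dish not moved; all at rest (horizontal distance between ring_wide_mid and stand below 0.014 m and z of ring_wide_mid in the frame of stand between 0.013 and 0.021 m and (angle between ring_wide_mid's own z axis and vertical below 0.12 rad or angle between ring_wide_mid's own z axis and vertical above 3.02 rad) and horizontal distance between ring_narrow_mid and stand below 0.012 m and z of ring_narrow_mid in the frame of stand between 0.031 and 0.04 m and (angle between ring_narrow_mid's own z axis and vertical below 0.12 rad or angle between ring_narrow_mid's own z axis and vertical above 3.02 rad) and (((x of stake_ball_mid in the frame of bay_left between -0.02 and 0.02 m and y of stake_ball_mid in the frame of bay_left between -0.031 and 0.031 m and z of stake_ball_mid in the frame of bay_left between 0.006 and 0.015 m and angle between the x axis of stake_ball_mid and the x axis of bay_left, either way round below 0.4 rad) and (x of stake_blade_mid in the frame of bay_right between -0.02 and 0.02 m and y of stake_blade_mid in the frame of bay_right between -0.031 and 0.031 m and z of stake_blade_mid in the frame of bay_right between 0.006 and 0.015 m and angle between the x axis of stake_blade_mid and the x axis of bay_right, either way round below 0.4 rad)) or ((x of stake_ball_mid in the frame of bay_right between -0.02 and 0.02 m and y of stake_ball_mid in the frame of bay_right between -0.031 and 0.031 m and z of stake_ball_mid in the frame of bay_right between 0.006 and 0.015 m and angle between the x axis of stake_ball_mid and the x axis of bay_right, either way round below 0.4 rad) and (x of stake_blade_mid in the frame of bay_left between -0.02 and 0.02 m and y of stake_blade_mid in the frame of bay_left between -0.031 and 0.031 m and z of stake_blade_mid in the frame of bay_left between 0.006 and 0.015 m and angle between the x axis of stake_blade_mid and the x axis of bay_left, either way round below 0.4 rad))) and horizontal distance between block_mid and pad below 0.015 m and z of block_mid in the frame of pad between 0.014 and 0.021 m and angle between block_mid's own z axis and vertical below 0.1 rad and linear speed of each of ring_wide, ring_narrow, stake_ball, stake_blade, block below 0.02 m/s); the robot touches nothing.
It fails at once if the white dish is pushed more than 25 mm or tipped (distance of dish from where it was at the start of the episode above 0.025 m or angle between dish's own z axis and vertical above 0.5 rad).
It also fails if it takes over 120 s, if anything falls off the work surface, if the arm or the gripper's body presses on something with over 40 N, if the wrist force passes 120 N, or if a joint passes its speed limit or range.

### The arm

A 6-joint arm with a two-finger parallel gripper is mounted at the origin on the work surface. World frame = base frame: x ahead of the robot, y to its left, z up, the work surface at z = 0. Lengths are in mm, angles in rad, forces in N, time in s.
With the tool pointing down it reaches from about 275 to 750 mm from the base axis. Payload 10.2 kg.
Tool frame: the origin (TCP) lies midway between the tips of the shut fingers; the grasp point (between the pads) lies 19 mm behind it (ctrl.grasp_offset is the distance from the TCP to the grasp point, in mm); z points along the fingers, y is the line along which they close (so a half turn about z gives the same grasp; the last joint's range is limited). The gripper opens to 85 mm and grips with 20 to 120 N. Pads are 22 mm wide; open, the fingers measure 114 mm over their backs; the gripper's body (76 mm by 85 mm) begins 54 mm behind the grasp point. The pads swing forward as they close: fully open they stand 13 mm farther back than shut.
Start: joints at [-1.381, 0.313, 1.498, -0, 1.331, -0.223], TCP at [210.605, -480.912, 231.294] pointing down, gripper open.
Joint ranges: [-2.94, 2.94], [-0.97, 2.17], [0.19, 2.56], [-1.23, 4.37], [0.02, 3.11], [-2.88, 2.88]. Speed limits (rad/s): [2.39, 2.39, 3.01, 3.14, 3.14, 3.14].

### API

Orientations are given as a unit quaternion [w, x, y, z].
In Python, from rig import ctrl, viewer, models gives the robot as it stands. The module is installed in compiled form; this text tells all that it offers.
- The arm moves only by the shell command python3 -m pendant 'ROWS' [OPENING] [FORCE]. ROWS is text: rows parted by semicolons, each of 4 numbers parted by spaces: the shift along the tool's x, y, z in m, then the turn about the tool's z in rad. In form: x y z yaw; .... A call has 1 to 10 rows; each row shifts and turns the commanded pose from where the row before left it, along the tool's axes as they then stand; what a row does not reach is not made up. A row lasts 1/8 s, in which the tool goes at most 62.5 mm and 10.7 degrees, less where a joint would pass 70% of its speed; a pose out of reach is approached as far as the arm can. A call is refused whole if a number of a shift passes 0.0625 or a number of a turn 0.188, either way. A call with a gripper value outside its range is refused whole. OPENING is the opening, from 0 (shut) to 1 (fully open), set as the call begins (- or left out, the last holds). The fingers move at their own pace and stop on an object; FORCE is the grip in N (left out, the last holds). Time passes only in rows, so rows that do not move let the fingers close. It gives the time, the measured TCP pose, the force, the opening and the grip force at its end, in the units of the state.
- ctrl.sense(): the state, without advancing time (a new reading comes with each control period).
- viewer.capture(name): name is "scene" or "side" or "wrist"; returns a dict with "color" (400x640x3 uint8, red, green, blue), "vertical_fov" (degrees; the focal length in pixels is half the picture's height over the tangent of half this angle, whatever the lens; pixels are square), "cx", "cy" (the principal point, pixels), "dist" ([k1, k2, p1, p2, k3] as OpenCV has them; the pictures are not rectified), "pose" (4x4, takes a point from camera to world coordinates). Camera axes: x right, y down, z forward; pixel columns grow to the right and rows downward; lengths in mm; the calibration is good to about 2 mm. A picture is of the moment at which its call begins. There is no depth.
- ctrl.finish_job(): hands the job in; it is judged then, once.
Trained networks look in the newest picture that a camera, given by its name, has taken for a name from the list of things; names that differ only in an ending like _2 or _b are one class to them, and where a whole thing is asked for, a point or a joint stands for the part that bears it (a point fixed in the world has none). Each returns a list of dicts, best first, with "p" (0 to 1); they miss things now and then, are a little off and sometimes report something else, mostly with a low value. They report only what shows in the picture. A call takes as long as a camera call. They do not tell look-alikes from the thing itself.
- models.boxes_of(camera, query): "at" ([x, y, z] in mm, in world coordinates, good to about 4 mm: the middle of the surface that is visible of it).
The state is a dict: "time_s": time; "joints": joint angles; "dq": joint speeds; "tau": joint torques, N m; "eef_pos": TCP position; "ee_rot": TCP orientation; "force": force on the tool from outside, world axes, zero at the start; "wrist_torque": the same for the moment, N m; "grip_width": opening from 0.0 (shut) to 1.0 (fully open); "grip_force": force on a finger pad.
Only numpy, scipy, OpenCV 4.12 (cv2) and the standard library are available. Lean on these libraries where they do the work, as an engineer would, in place of code of your own. Each camera call takes 0.05 s, during which the arm holds its last target. There are 200 camera calls.

## Working session

There is one attempt and no reset: what is moved stays moved. The work goes in short steps, Python scripts to look and compute and a shell command to move; the robot and the scene stay as the last step left them, time stands still between calls to the robot, and variables do not carry over. Pictures are saved under pics/ and viewed, at most 18 in all, crops included, and the job is handed in when it is done.

```bash
mkdir -p pics; cat > h.py <<'E'
from rig import ctrl, viewer, models
import numpy as np, cv2
def snap(cam,name):
    c=viewer.capture(cam); cv2.imwrite(f'pics/{name}.png',c['color'][:,:,::-1]); return c
def K(c):
    f=200/np.tan(np.radians(c['vertical_fov'])/2); return np.array([[f,0,c['cx']],[0,f,c['cy']],[0,0,1]])
def px2w(c,pts,z):
    u=cv2.undistortPoints(np.array(pts,float).reshape(-1,1,2),K(c),np.array(c['dist'])).reshape(-1,2)
    P=np.array(c['pose']); out=[]
    for a in u:
        d=P[:3,:3]@[a[0],a[1],1]; o=P[:3,3]; out.append(o+d*(z-o[2])/d[2])
    return np.array(out)
def w2px(c,pts):
    P=np.linalg.inv(np.array(c['pose'])); r,_=cv2.Rodrigues(P[:3,:3])
    return cv2.projectPoints(np.array(pts,float).reshape(-1,3),r,P[:3,3],K(c),np.array(c['dist']))[0].reshape(-1,2)
E
python3 - <<'E'
from h import *
s=ctrl.sense(); print(s['eef_pos'],s['ee_rot'],s['grip_width'],ctrl.grasp_offset)
for cam in ['scene','side']:
    c=snap(cam,cam+'0')
    print(cam,np.round(np.array(c['pose']),2).tolist())
    for n in ['ring_wide_mid','ring_narrow_mid','stake_ball_mid','stake_blade_mid','block_mid','stand','bay_left','bay_right','pad','dish']:
        print(n,[(round(d['p'],2),np.round(d['at']).tolist(),np.round(w2px(c,d['at'])[0]).tolist()) for d in models.boxes_of(cam,n)][:4])
E
```

```text
[ 210.5474859  -480.64227171  230.73654533] [-6.52507185e-04  9.78780491e-01  2.04910529e-01  7.05095112e-06] 1.0014241663383872 18.700000000000003
scene [[-0.8, 0.49, -0.34, 912.18], [0.6, 0.67, -0.44, 622.69], [0.01, -0.56, -0.83, 1039.21], [0.0, 0.0, 0.0, 1.0]]
ring_wide_mid [(0.65, [433.0, -190.0, 18.0], [289.0, 145.0])]
ring_narrow_mid [(0.49, [433.0, -320.0, 9.0], [270.0, 126.0]), (0.49, [346.0, -343.0, 14.0], [286.0, 112.0])]
stake_ball_mid [(0.71, [444.0, -60.0, 20.0], [307.0, 168.0])]
stake_blade_mid [(0.83, [544.0, 536.0, 24.0], [407.0, 323.0]), (0.66, [452.0, 445.0, 20.0], [407.0, 279.0]), (0.53, [444.0, 329.0, 26.0], [383.0, 247.0])]
block_mid [(0.7, [450.0, 82.0, 17.0], [331.0, 196.0])]
stand [(0.92, [630.0, -215.0, 12.0], [239.0, 166.0])]
bay_left [(0.89, [625.0, 216.0, 6.0], [312.0, 255.0]), (0.23, [621.0, -5.0, 4.0], [274.0, 206.0])]
bay_right [(0.63, [625.0, 218.0, 1.0], [312.0, 257.0])]
pad [(0.77, [620.0, -5.0, 3.0], [274.0, 206.0])]
dish [(0.7, [429.0, 197.0, 14.0], [358.0, 217.0])]
side [[0.99, -0.07, 0.08, 432.03], [-0.11, -0.52, 0.84, -729.62], [-0.02, -0.85, -0.53, 554.29], [0.0, 0.0, 0.0, 1.0]]
ring_wide_mid [(0.73, [438.0, -205.0, 17.0], [299.0, 288.0]), (0.51, [624.0, -224.0, 10.0], [396.0, 289.0])]
ring_narrow_mid [(0.97, [344.0, -355.0, 16.0], [245.0, 364.0]), (0.66, [431.0, -335.0, 18.0], [299.0, 347.0]), (0.61, [620.0, -15.0, 8.0], [370.0, 226.0])]
stake_ball_mid [(0.77, [446.0, -76.0, 20.0], [299.0, 244.0])]
stake_blade_mid [(0.5, [445.0, 318.0, 15.0], [291.0, 164.0]), (0.46, [448.0, 438.0, 15.0], [290.0, 148.0]), (0.46, [540.0, 514.0, 14.0], [315.0, 138.0])]
block_mid [(0.7, [444.0, 57.0, 24.0], [295.0, 209.0])]
stand [(0.56, [626.0, -226.0, 5.0], [397.0, 291.0])]
bay_left [(0.97, [628.0, 203.0, 2.0], [356.0, 182.0])]
bay_right [(0.73, [626.0, 208.0, 3.0], [355.0, 181.0]), (0.39, [432.0, -335.0, 20.0], [300.0, 346.0])]
pad [(0.77, [622.0, -11.0, 8.0], [370.0, 225.0])]
dish []
```

View pics/scene0.png

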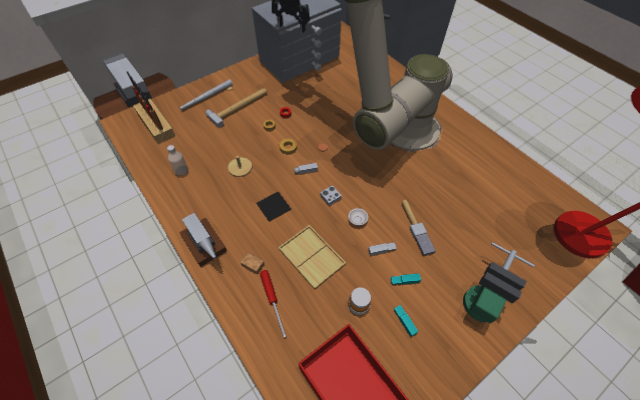

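View pics/side0.png

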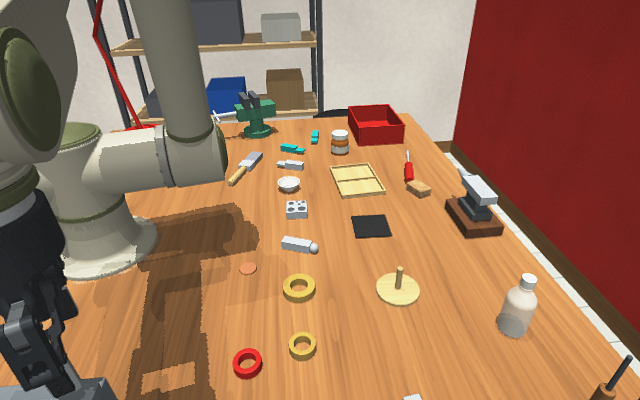

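The scene view shows the row of objects: narrow ring (270,125), red look-alike ring (286,112), wide ring (288,146), ball stake (306,168), block (330,195), dish (358,217) and steel blade (383,248). The targets are the stand (240,166), pad (274,206) and tray (312,256). The side view agrees, apart from a y offset of about 12 mm, so I'll use the wrist camera to settle it.

```bash
python3 -m pendant '0 0 0 0.1373;0 0 0 0.1373;0 0 0 0.1373;0.055 -0.038 0 0;0.055 -0.038 0 0;0.055 -0.038 0 0;0.055 -0.038 0 0;0 0 0 0;0 0 0 0' 1
cat >> h.py <<'E'
NAMES=['ring_wide_mid','ring_narrow_mid','stake_ball_mid','stake_blade_mid','block_mid','stand','bay_left','bay_right','pad','dish']
def look(cam,name,ns):
    s=ctrl.sense(); c=snap(cam,name); print(np.round(s['eef_pos'],1),np.round(s['ee_rot'],3),round(s['time_s'],2))
    for n in ns: print(n,[(round(d['p'],2),np.round(d['at']).tolist(),np.round(w2px(c,d['at'])[0]).tolist()) for d in models.boxes_of(cam,n)][:4])
    return c
E
python3 - <<'E'
from h import *
c=look('wrist','w1',['ring_narrow_mid','ring_wide_mid','stand','stake_ball_mid'])
print(np.round(c['pose'],2).tolist())
E
```

```text
time_s: 2.22
eef_pos: [415.8, -338.9, 231.2]
ee_rot: [0.0, 1.0, 0.001, -0.0]
force: [0.1, -0.4, -0.4]
grip_width: 1.003
grip_force: 0.0
[ 415.8 -338.9  231.2] [ 0.     1.     0.001 -0.   ] 2.23
ring_narrow_mid [(0.7, [434.0, -332.0, 22.0], [317.0, 160.0]), (0.68, [347.0, -349.0, 18.0], [330.0, 225.0])]
ring_wide_mid [(0.66, [437.0, -194.0, 18.0], [206.0, 158.0])]
stand [(0.92, [602.0, -224.0, 10.0], [218.0, 7.0])]
stake_ball_mid [(0.93, [445.0, -70.0, 27.0], [100.0, 152.0])]
[[0.0, -0.96, -0.29, 489.43], [-1.0, -0.0, -0.0, -340.05], [0.0, 0.29, -0.96, 373.25], [0.0, 0.0, 0.0, 1.0]]
```

View pics/w1.png

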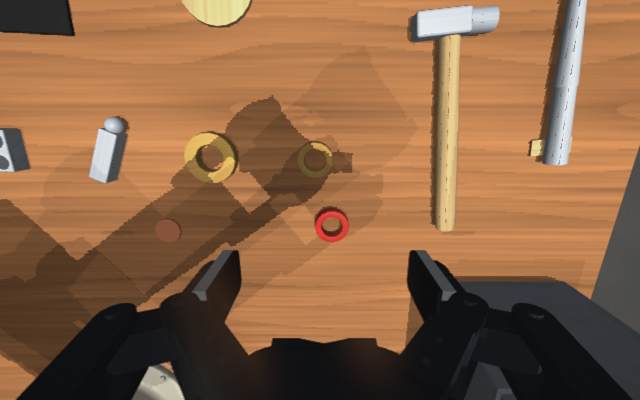

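Wrist view: wide ring at (211,157), narrow at (315,159), red look-alike at (332,225), ball stake at (108,150). Next is one overview from higher up, to get every target and the remaining parts.

```bash
python3 -m pendant '0.01 -0.06 -0.02 0;0.01 -0.06 -0.02 0;0.01 -0.06 -0.02 0;0 -0.06 -0.02 0;0 -0.06 -0.02 0;0 -0.04 0 0;0 0 0 0;0 0 0 0' 1
python3 - <<'E'
from h import *
c=look('wrist','w2',NAMES)
import pickle; pickle.dump(c,open('w2.pkl','wb'))
E
```

```text
time_s: 3.48
eef_pos: [445.1, -5.1, 329.3]
ee_rot: [0.0, 1.0, 0.0, -0.0]
force: [0.3, -0.2, -1.6]
grip_width: 0.996
grip_force: 0.0
[445.1  -5.1 329.3] [ 0.  1.  0. -0.] 3.48
ring_wide_mid [(0.67, [436.0, -190.0, 19.0], [438.0, 167.0])]
ring_narrow_mid [(0.88, [346.0, -344.0, 17.0], [522.0, 220.0]), (0.55, [446.0, -65.0, 26.0], [361.0, 162.0])]
stake_ball_mid [(0.57, [449.0, -67.0, 27.0], [362.0, 160.0])]
stake_blade_mid [(0.84, [447.0, 317.0, 21.0], [119.0, 161.0]), (0.64, [453.0, 437.0, 17.0], [45.0, 157.0]), (0.45, [531.0, 488.0, 15.0], [-2.0, 105.0])]
block_mid [(0.88, [451.0, 72.0, 21.0], [274.0, 159.0]), (0.54, [624.0, -215.0, 7.0], [467.0, 38.0])]
stand [(0.65, [449.0, 74.0, 19.0], [273.0, 159.0]), (0.57, [624.0, -214.0, 7.0], [467.0, 38.0])]
bay_left [(0.77, [624.0, 218.0, 3.0], [170.0, 38.0])]
bay_right [(0.72, [622.0, 217.0, 1.0], [172.0, 41.0])]
pad [(0.57, [627.0, -6.0, 5.0], [323.0, 36.0])]
dish [(0.89, [428.0, 202.0, 11.0], [196.0, 171.0])]
```

View pics/w2.png

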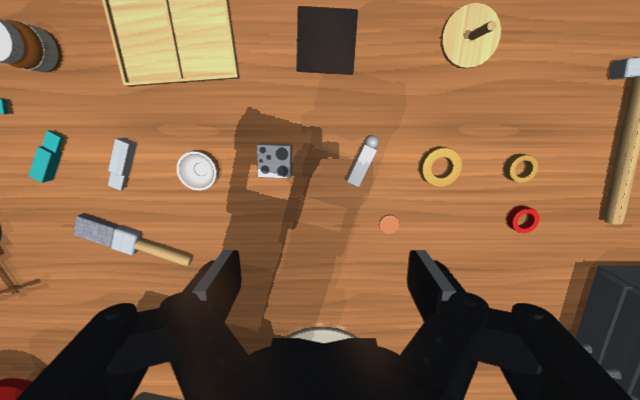

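This view shows everything: tray front corners (124,84) and (238,77), pad (327,40), post base near (469,37), wide ring (441,167), narrow (521,168), ball stake (363,160), block (274,160), dish (197,171), steel blade (121,163), and the turquoise one at (46,157), which I leave alone. Now converting these pixels to world positions.

```bash
python3 - <<'E'
from h import *
import pickle; c=pickle.load(open('w2.pkl','rb'))
g=cv2.cvtColor(c['color'],cv2.COLOR_RGB2HSV)
def P(n,p,z): print(n,np.round(px2w(c,p,z)[:,:2],1).tolist())
P('tray front corners',[(124,84),(238,77)],12)
P('divider',[(167,2),(182,78)],12)
P('pad corners',[(298,6),(357,10),(353,74),(297,71)],6)
P('foot L/R/T/B',[(442,36),(501,34),(475,3),(469,67)],8)
P('post top/base',[(490,26)],60);P('post base',[(468,36)],8)
P('wide L R T B',[(420,167),(462,167),(441,147),(441,187)],18)
P('narrow',[(504,168),(538,168),(521,154),(521,183)],18)
P('ball butt mid top, ball',[(355,184)],22);P('ball',[(371,142)],20)
P('block top',[(258,145),(291,144),(291,176),(257,178)],22)
P('blade butt, neck',[(124,140),(121,163)],22);P('bladetip',[(118,187)],15)
E
```

```text
tray front corners [[561.1, 292.3], [570.7, 120.7]]
divider [[667.0, 211.0], [569.3, 204.2]]
pad corners [[664.1, 29.6], [659.2, -53.9], [575.6, -50.8], [579.7, 33.3]]
foot L/R/T/B [[626.0, -177.7], [628.6, -262.6], [667.2, -219.1], [585.0, -222.9]]
post top/base [[625.3, -218.2]]
post base [[626.0, -215.4]]
wide L R T B [[436.7, -161.3], [436.7, -228.8], [468.4, -191.2], [403.6, -199.0]]
narrow [[435.0, -296.6], [435.0, -351.3], [457.5, -319.4], [410.3, -328.9]]
ball butt mid top, ball [[409.6, -57.4]]
ball [[476.3, -80.4]]
block top [[471.9, 95.4], [473.5, 44.1], [422.8, 45.8], [419.5, 100.5]]
blade butt, neck [[479.6, 302.2], [443.8, 314.2]]
bladetip [[402.9, 332.4]]
```

```bash
python3 -c "
import cv2
a=cv2.imread('pics/w2.png')
b=cv2.resize(a[125:200,80:400],None,fx=2.5,fy=2.5,interpolation=2);d=cv2.resize(a[0:100,80:400],None,fx=2.5,fy=2.5,interpolation=2)
cv2.imwrite('pics/w2c.png',cv2.vconcat([d,b]))"
```

```text
(no output)
```

View pics/w2c.png

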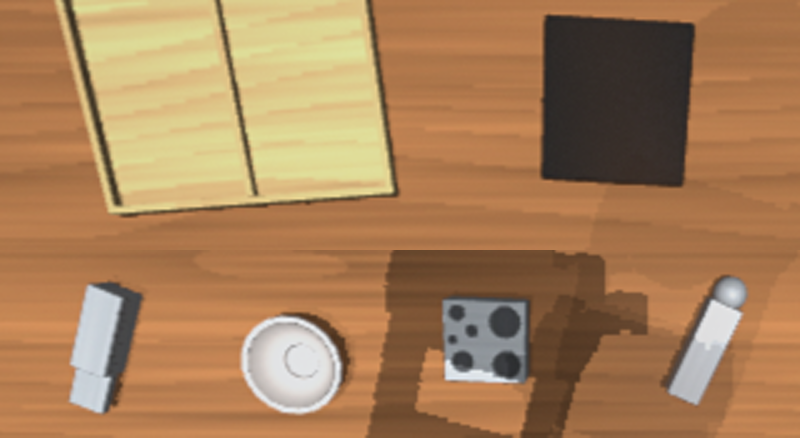

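Tray centre is about (627,210) with heading 0.06; pad (620,-10); stand (626,-219). The steel blade's end points towards the robot, and the ball end away from it. Next I go above the wide ring and check from close by.

```bash
python3 -m pendant '-0.003 0.048 0.05 0;-0.003 0.048 0.05 0;-0.003 0.048 0.05 0;0 0.046 0.05 0;0 0 0.02 0;0 0 0 0;0 0 0 0' 1
cat >> h.py <<'E'
def mask(c,lo,hi):
    return cv2.inRange(cv2.cvtColor(c['color'],cv2.COLOR_RGB2HSV),lo,hi)
E
python3 - <<'E'
from h import *
c=look('wrist','w3',['ring_wide_mid','ring_narrow_mid'])
E
```

```text
time_s: 4.9
eef_pos: [437.7, -176.3, 129.3]
ee_rot: [0.0, 1.0, 0.001, 0.001]
force: [-0.4, 0.5, -0.3]
grip_width: 1.004
grip_force: 0.0
[ 437.7 -176.3  129.3] [0.    1.    0.001 0.001] 4.9
ring_wide_mid [(0.96, [435.0, -194.0, 17.0], [341.0, 199.0]), (0.37, [450.0, 68.0, 19.0], [53.0, 184.0])]
ring_narrow_mid [(0.94, [433.0, -330.0, 18.0], [487.0, 202.0]), (0.59, [351.0, -348.0, 20.0], [493.0, 280.0])]
```

View pics/w3.png

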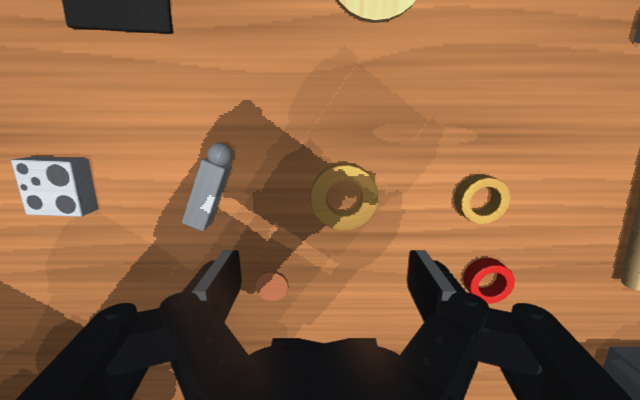

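The ring at (345,197) matches the network's (435,-194), and the fingers will clear it. Going down to grasp.

```bash
python3 -m pendant '-0.002 0.018 0 0;0 0 0.04 0;0 0 0.04 0;0 0 0.03 0;0 0 0.016 0;0 0 0 0' 1; python3 -m pendant '0 0 0 0;0 0 0 0;0 0 0 0;0 0 0 0;0 0 0 0' 0 50
```

```text
time_s: 5.8
eef_pos: [434.8, -194.9, 1.7]
ee_rot: [-0.0, 1.0, 0.0, -0.001]
force: [0.1, 0.3, 0.0]
grip_width: 1.002
grip_force: 0.0
time_s: 6.42
eef_pos: [435.7, -195.3, 3.9]
ee_rot: [0.001, 1.0, 0.0, 0.001]
force: [-3.8, -1.3, 9.4]
grip_width: 0.718
grip_force: 52.2
```

```bash
python3 -m pendant '0 0 -0.045 0;0 0 -0.055 0;0.04 0.006 0 0;0.04 0.006 0 0;0.04 0.006 0 0;0.04 0.006 0 0;0.025 0 0 0;0 0 0 0;0 0 0 0'
python3 - <<'E'
from h import *
c=look('wrist','w4',['stand','ring_wide_mid'])
look('side','s4',['stand','ring_wide_mid'])
E
```

```text
time_s: 7.55
eef_pos: [619.5, -218.1, 102.1]
ee_rot: [-0.0, 1.0, 0.0, -0.001]
force: [1.0, -0.1, -4.0]
grip_width: 0.714
grip_force: 59.4
[ 619.5 -218.1  102.1] [-0.     1.     0.    -0.001] 7.55
stand [(0.84, [639.0, -219.0, 8.0], [323.0, 180.0])]
ring_wide_mid [(0.56, [620.0, -214.0, 117.0], [313.0, 267.0])]
[ 619.6 -218.3  102.6] [-0.  1.  0. -0.] 7.7
stand [(0.83, [626.0, -221.0, 8.0], [396.0, 289.0])]
ring_wide_mid [(0.76, [608.0, -230.0, 114.0], [393.0, 250.0])]
```

View pics/w4.png

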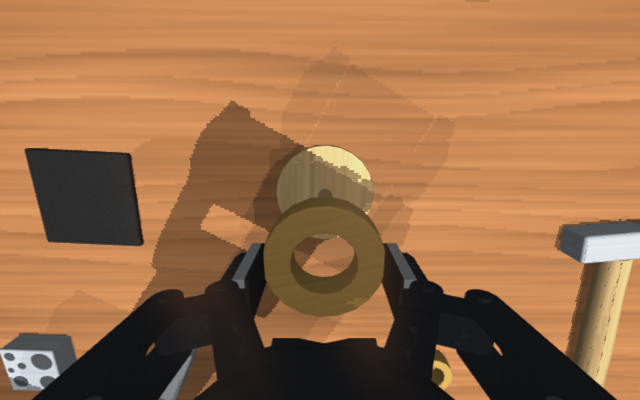

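The ring hangs level, with its centre around (324,257). The foot shows at (325,190), edges 277 to 373. Measuring both.

```bash
python3 - <<'E'
from h import *
c=viewer.capture('wrist')
def P(n,p,z): print(n,np.round(px2w(c,p,z)[:,:2],1).tolist())
P('post top',[(325,195)],60)
P('foot L R',[(277,190),(373,190)],8); P('foot top',[(325,146)],8)
P('ring L R T B',[(264,255),(385,255),(324,197),(324,316)],117)
E
```

```text
post top [[641.1, -220.6]]
foot L R [[630.8, -179.7], [630.9, -262.0]]
foot top [[668.1, -220.8]]
ring L R T B [[626.3, -190.0], [626.3, -250.1], [656.3, -219.8], [590.2, -219.8]]
```

```bash
python3 -m pendant '0.004 0.001 0 0;0 0 0.02 0;0 0 0.02 0;0 0 0.02 0;0 0 0.015 0;0 0 0.01 0;0 0 0.004 0;0 0 0 0'
```

```text
time_s: 8.9
eef_pos: [624.4, -219.3, 13.5]
ee_rot: [0.0, 1.0, 0.0, 0.0]
force: [0.4, 0.1, -3.9]
grip_width: 0.713
grip_force: 59.4
```

```bash
python3 -m pendant '0 0 0.002 0;0 0 0 0;0 0 0 0;0 0 0 0' 1; python3 -m pendant '0 0 -0.06 0;0 0 -0.06 0;-0.02 0 -0.03 0;0 0 0 0;0 0 0 0'
python3 - <<'E'
from h import *
c=look('wrist','w5',['stand','ring_wide_mid','ring_narrow_mid'])
a=cv2.imread('pics/w5.png'); s=cv2.imread('pics/s4.png')
c=look('side','s5',['stand','ring_wide_mid','ring_narrow_mid'])
s=cv2.imread('pics/s5.png')
cv2.imwrite('pics/w5c.png',cv2.hconcat([a[100:400,170:470],cv2.resize(s[220:345,340:465],(300,300))]))
E
```

```text
time_s: 9.4
eef_pos: [624.4, -219.3, 11.5]
ee_rot: [0.0, 1.0, 0.0, 0.0]
force: [-0.4, -0.3, 0.1]
grip_width: 1.001
grip_force: 0.0
time_s: 10.02
eef_pos: [604.1, -219.0, 159.9]
ee_rot: [-0.0, 1.0, 0.0, -0.001]
force: [-0.0, -0.5, -1.1]
grip_width: 1.001
grip_force: 0.0
[ 604.1 -219.   159.9] [-0.     1.     0.    -0.001] 10.03
stand [(0.79, [634.0, -221.0, 9.0], [324.0, 158.0])]
ring_wide_mid []
ring_narrow_mid [(0.6, [438.0, -320.0, 14.0], [406.0, 320.0]), (0.2, [592.0, 124.0, 5.0], [7.0, 195.0])]
[ 604.1 -219.   159.8] [-0.001  1.     0.001 -0.001] 10.22
stand [(0.79, [625.0, -232.0, 9.0], [397.0, 293.0]), (0.54, [449.0, 316.0, 16.0], [292.0, 164.0])]
ring_wide_mid [(0.79, [625.0, -234.0, 26.0], [399.0, 287.0])]
ring_narrow_mid [(0.78, [343.0, -356.0, 18.0], [244.0, 364.0]), (0.68, [431.0, -335.0, 19.0], [299.0, 346.0]), (0.24, [624.0, 206.0, 4.0], [354.0, 181.0])]
```

View pics/w5c.png

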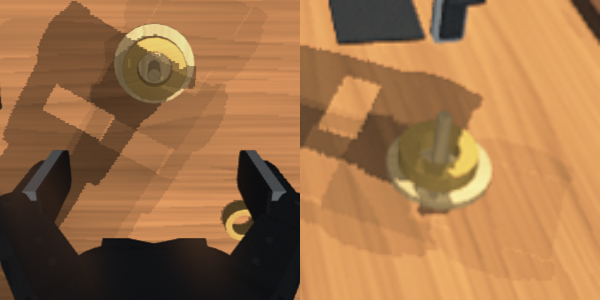

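The wide ring lies flat round the post, standing through its bore at crop (155,68). Next is the narrow ring, measured consistently at about (433,-330).

```bash
python3 -m pendant '-0.045 0.028 0 0;-0.045 0.028 0 0;-0.045 0.028 0.02 0;-0.036 0.027 0.02 0;0 0 0 0;0 0 0 0' 1; python3 - <<'E'
from h import *
c=look('wrist','w6',['ring_narrow_mid'])
m=mask(c,(18,70,40),(32,255,255)); m[:,:240]=0;m[:,400:]=0; m[250:]=0;m[:120]=0
cs,_=cv2.findContours(m,0,2); k=max(cs,key=cv2.contourArea); b=cv2.boundingRect(k); print(b)
print(px2w(c,[(b[0],b[1]+b[3]/2),(b[0]+b[2],b[1]+b[3]/2),(b[0]+b[2]/2,b[1]),(b[0]+b[2]/2,b[1]+b[3])],18))
E
```

```text
time_s: 11.18
eef_pos: [433.9, -330.4, 121.7]
ee_rot: [0.0, 1.0, 0.0, 0.0]
force: [-0.1, 0.2, 0.3]
grip_width: 1.004
grip_force: 0.0
[ 433.9 -330.4  121.7] [0. 1. 0. 0.] 11.18
ring_narrow_mid [(0.9, [349.0, -349.0, 21.0], [341.0, 283.0])]
(296, 172, 49, 51)
[[ 435.4029143  -306.97915075   18.        ]
 [ 435.42534924 -350.97292025   18.        ]
 [ 458.63818215 -329.03107408   18.        ]
 [ 410.89835102 -328.91363003   18.        ]]
```

```bash
python3 -m pendant '0 -0.001 0.05 0;0 0 0.04 0;0 0 0.02 0;0 0 0.006 0;0 0 0 0' 1; python3 -m pendant '0 0 0 0;0 0 0 0;0 0 0 0;0 0 0 0;0 0 0 0' 0 40
python3 -m pendant '0 0 -0.055 0;0 0 -0.06 0;0.048 -0.028 0 0;0.048 -0.028 0 0;0.048 -0.028 0 0;0.047 -0.026 0 0;0 0 0 0;0 0 0 0'
python3 - <<'E'
from h import *
c=look('wrist','w7',['ring_narrow_mid','stand'])
E
```

```text
time_s: 11.9
eef_pos: [434.0, -329.3, 5.8]
ee_rot: [0.0, 1.0, 0.001, 0.0]
force: [0.0, -0.0, -0.3]
grip_width: 0.999
grip_force: 0.0
time_s: 12.52
eef_pos: [433.6, -329.5, 6.3]
ee_rot: [0.0, 1.0, 0.001, 0.0]
force: [-0.9, 2.5, 8.0]
grip_width: 0.517
grip_force: 40.2
time_s: 13.52
eef_pos: [623.6, -219.3, 119.9]
ee_rot: [-0.0, 1.0, 0.0, -0.001]
force: [-0.2, 0.1, -1.3]
grip_width: 0.51
grip_force: 42.6
[ 623.6 -219.3  119.9] [-0.     1.     0.    -0.001] 13.53
ring_narrow_mid [(0.82, [624.0, -220.0, 134.0], [322.0, 266.0])]
stand [(0.81, [634.0, -218.0, 10.0], [321.0, 186.0])]
```

View pics/w7.png

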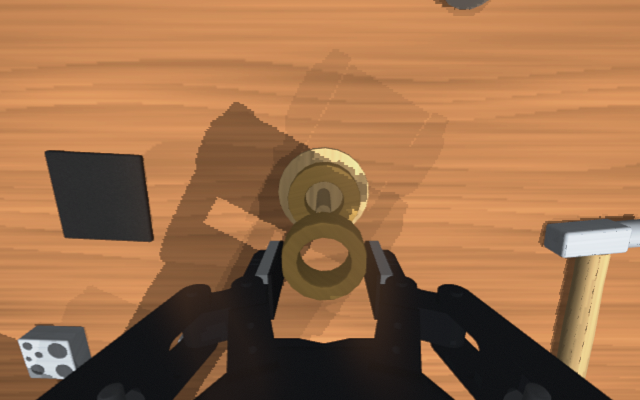

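The narrow ring is held level at (324,256) and lines up with the stand to about 1 mm. Lowering it.

```bash
python3 -m pendant '0.001 0.001 0.02 0;0 0 0.02 0;0 0 0.02 0;0 0 0.015 0;0 0 0.008 0;0 0 0.003 0;0 0 0 0'; python3 -m pendant '0 0 0 0;0 0 0 0;0 0 0 0;0 0 0 0' 1; python3 -m pendant '0 0 -0.06 0;0 0 -0.06 0;-0.02 0 -0.03 0;0 0 0 0'
python3 - <<'E'
from h import *
look('wrist','w8',[])
a=cv2.imread('pics/w8.png'); look('side','s8',['ring_narrow_mid','ring_wide_mid'])
s=cv2.imread('pics/s8.png')
cv2.imwrite('pics/w8c.png',cv2.hconcat([a[100:400,170:470],cv2.resize(s[220:345,340:465],(300,300))]))
E
```

```text
time_s: 14.55
eef_pos: [625.4, -220.3, 34.6]
ee_rot: [0.0, 1.0, 0.0, 0.0]
force: [-0.5, -0.1, -1.4]
grip_width: 0.51
grip_force: 42.6
time_s: 15.05
eef_pos: [625.3, -220.2, 34.4]
ee_rot: [0.0, 1.0, 0.0, 0.0]
force: [-0.0, 0.2, 1.0]
grip_width: 1.001
grip_force: 0.0
time_s: 15.55
eef_pos: [605.5, -220.7, 187.1]
ee_rot: [0.001, 1.0, 0.0, 0.002]
force: [0.3, 0.2, 0.2]
grip_width: 1.003
grip_force: 0.0
[ 605.5 -220.7  187.1] [0.001 1.    0.    0.002] 15.55
[ 605.3 -220.3  184.7] [0.    1.    0.    0.001] 15.6
ring_narrow_mid [(0.94, [343.0, -356.0, 19.0], [244.0, 363.0]), (0.78, [621.0, -234.0, 43.0], [397.0, 280.0])]
ring_wide_mid [(0.64, [615.0, -244.0, 23.0], [395.0, 293.0])]
```

View pics/w8c.png

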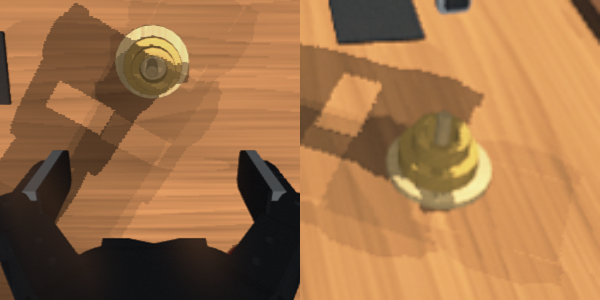

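Both rings are stacked concentrically on the post. Next is the ball stake: move above it, turn to its heading and check.

```bash
python3 -m pendant '-0.04 -0.038 0 0;-0.04 -0.038 0 0;-0.04 -0.038 0.03 0;-0.036 -0.036 0.03 0;0 0 0 0.166;0 0 0 0.166;0 0 0 0;0 0 0 0' 1; python3 - <<'E'
from h import *
c=look('wrist','w9',['stake_ball_mid'])
E
```

```text
time_s: 16.75
eef_pos: [449.3, -70.5, 123.9]
ee_rot: [-0.0, 0.987, -0.163, -0.0]
force: [-0.2, -1.1, -0.1]
grip_width: 0.997
grip_force: 0.0
[449.3 -70.5 123.9] [-0.     0.987 -0.163 -0.   ] 16.75
stake_ball_mid []
```

View pics/w9.png

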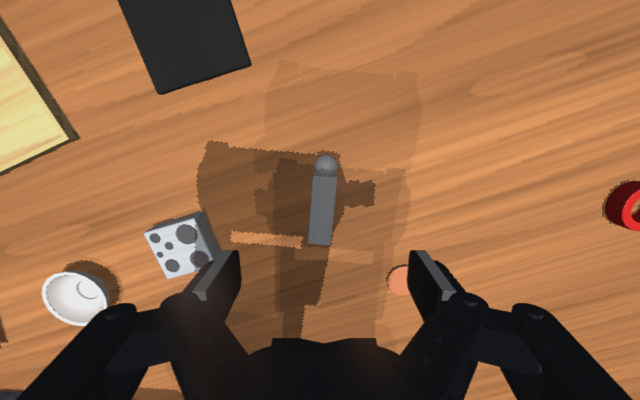

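The stake runs from its butt at (319,245) to the ball end at (326,154), about 0.07 rad off the tool's axis. Computing the correction.

```bash
python3 - <<'E'
from h import *
c=viewer.capture('wrist')
a=px2w(c,[(319.5,244)],22)[0]; b=px2w(c,[(325.5,170)],22)[0]; e=px2w(c,[(326,155)],11)[0]
print(a,b,e); d=(b-a)[:2]; L=np.linalg.norm(d); print(L,np.arctan2(d[1],d[0])); m=a[:2]+42*d/L; print('mid',m)
p=m-np.array([449.3,-70.5]); h=-0.328
print('tool dx,dy',p@[np.cos(h),np.sin(h)],p@[np.sin(h),-np.cos(h)])
E
```

```text
[409.25687448 -54.36667472  22.        ] [474.03397879 -82.30864716  22.        ] [484.69820683 -86.47378725  11.        ]
70.54663043241564 -0.4072416328536453
mid [447.8219819 -71.0019532]
tool dx,dy -1.2375184189141644 0.9513373047088471
```

```bash
python3 -m pendant '-0.001 0.001 0.02 0.078;0 0 0.04 0;0 0 0.04 0;0 0 0.016 0;0 0 0 0' 0.75; python3 -m pendant '0 0 0 0;0 0 0 0;0 0 0 0;0 0 0 0;0 0 0 0;0 0 0 0' 0 60; python3 -m pendant '0 0 -0.04 0;0 0 -0.04 0;0 0 0 0'
```

```text
time_s: 17.52
eef_pos: [447.5, -71.0, 7.6]
ee_rot: [-0.0, 0.979, -0.203, -0.001]
force: [0.1, -0.1, 1.0]
grip_width: 0.748
grip_force: 0.0
time_s: 18.27
eef_pos: [448.6, -71.3, 9.4]
ee_rot: [0.0, 0.979, -0.203, 0.001]
force: [-1.8, 0.5, 8.0]
grip_width: 0.238
grip_force: 59.5
time_s: 18.65
eef_pos: [449.3, -71.6, 90.7]
ee_rot: [0.001, 0.979, -0.203, 0.003]
force: [0.8, 0.2, -3.6]
grip_width: 0.239
grip_force: 60.4
```

```bash
python3 -m pendant '0 0 0 -0.157;0 0 0 -0.157;0 0 0 -0.157;0.039 -0.046 0 0;0.039 -0.046 0 0;0.039 -0.046 0 0;0.039 -0.046 0 0;0.039 -0.045 0 0;0 0 0 0;0 0 0 0'
python3 - <<'E'
from h import *
c=look('wrist','w10',['stake_ball_mid','bay_right','bay_left'])
E
```

```text
time_s: 19.9
eef_pos: [627.5, 169.1, 86.6]
ee_rot: [0.0, 1.0, 0.031, -0.002]
force: [-0.8, 0.1, -4.2]
grip_width: 0.238
grip_force: 60.4
[627.5 169.1  86.6] [ 0.     1.     0.031 -0.002] 19.9
stake_ball_mid [(0.64, [630.0, 171.0, 102.0], [318.0, 263.0])]
bay_right [(0.77, [641.0, 232.0, 2.0], [246.0, 184.0])]
bay_left [(0.76, [644.0, 231.0, 2.0], [248.0, 182.0])]
```

View pics/w10.png

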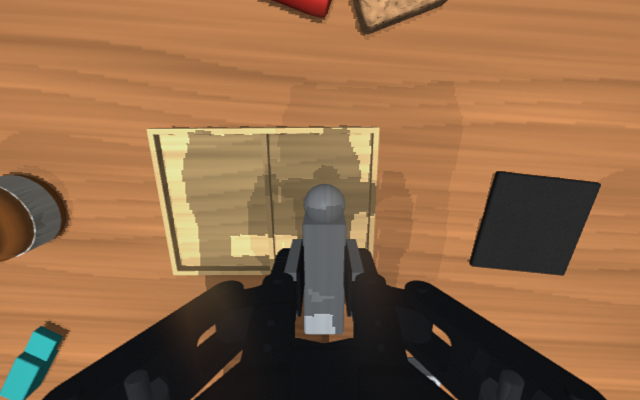

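The stake is held level, ball end away. The tray's corners are at (149,130), (379,128) and (174,275), and the divider is at (267,134). Checking the bay centres from here.

```bash
python3 - <<'E'
from h import *
c=viewer.capture('wrist')
tl,tr,bl=px2w(c,[(148,129),(380,127),(173,275)],12)[:,:2]
print(tl,tr,bl,np.linalg.norm(tl-tr),np.linalg.norm(tl-bl)); m=(tr+bl)/2; u=(tl-tr)/np.linalg.norm(tl-tr); print('mid',m,'L',m+42*u,'R',m-42*u, 'head',np.arctan2(-u[0],u[1]))
b=px2w(c,[(319,333),(325,184)],95)[:,:2]; print(b,b.mean(0))
E
```

```text
[682.70135781 301.3544526 ] [694.57583788 129.26580658] [559.54400444 294.29005771] 172.49784162702338 123.35979638220401
mid [627.05992116 211.77793215] L [624.16870723 253.67830066] R [629.95113509 169.87756363] head 0.06889291098682045
[[580.20985688 166.98634078]
 [668.80727221 169.00400082]] [624.50856455 167.9951708 ]
```

```bash
python3 -m pendant '0.004 -0.001 0.02 0;0 0 0.02 0;0 0 0.02 0;0 0 0.01 0;0 0 0.003 0;0 0 0 0'; python3 -m pendant '0 0 0 0;0 0 0 0;0 0 0 0' 0.42; python3 -m pendant '0 0 -0.05 0;0 0 -0.05 0;0 0 -0.03 0;0 0 0 0'
python3 - <<'E'
from h import *
c=look('wrist','w11',['stake_ball_mid'])
E
```

```text
time_s: 20.9
eef_pos: [632.7, 170.8, 15.7]
ee_rot: [-0.0, 1.0, 0.031, 0.0]
force: [-0.1, -0.5, -3.3]
grip_width: 0.236
grip_force: 60.4
time_s: 21.28
eef_pos: [632.7, 170.7, 15.9]
ee_rot: [-0.0, 1.0, 0.031, 0.0]
force: [-0.6, -0.3, 0.2]
grip_width: 0.421
grip_force: 0.0
time_s: 21.78
eef_pos: [633.5, 170.9, 148.2]
ee_rot: [-0.0, 1.0, 0.031, 0.003]
force: [0.8, 0.5, -0.6]
grip_width: 0.419
grip_force: 0.0
[633.5 170.9 148.2] [-0.     1.     0.031  0.003] 21.77
stake_ball_mid [(0.78, [630.0, 173.0, 28.0], [320.0, 198.0])]
```

The ball stake is in the right bay. Next is the steel blade stake.

```bash
python3 -m pendant '-0.046 -0.04 0 0;-0.046 -0.04 0 0;-0.046 -0.04 0.01 0;-0.046 -0.039 0.01 0;0 0 0 0.147;0 0 0 0.147;0 0 0 0.147;0 0 0 0;0 0 0 0' 0.75; python3 - <<'E'
from h import *
c=look('wrist','w12',['stake_blade_mid','dish'])
E
```

```text
time_s: 23.0
eef_pos: [438.6, 317.9, 124.7]
ee_rot: [0.0, 0.982, -0.187, -0.001]
force: [-0.5, -0.3, 0.2]
grip_width: 0.751
grip_force: 0.0
[438.6 317.9 124.7] [ 0.     0.982 -0.187 -0.001] 23.0
stake_blade_mid [(0.73, [540.0, 522.0, 22.0], [63.0, 179.0]), (0.67, [446.0, 325.0, 24.0], [311.0, 196.0]), (0.61, [454.0, 441.0, 18.0], [194.0, 230.0])]
dish [(0.61, [431.0, 189.0, 11.0], [459.0, 153.0])]
```

View pics/w12.png

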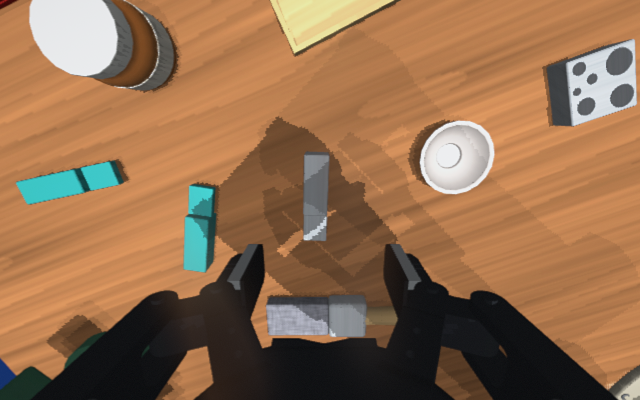

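The steel stake is aligned with the tool, from (316,154) to (315,241). The turquoise parts and the dish are clear of the fingers.

```bash
python3 - <<'E'
from h import *
c=viewer.capture('wrist')
a=px2w(c,[(317,154)],22)[0,:2]; b=px2w(c,[(315,214)],22)[0,:2]; d=b-a;L=np.linalg.norm(d);m=a+42*d/L
h=-2*np.arctan2(.187,.982); p=m-np.array([438.6,317.9]); print(a,b,L,np.arctan2(-d[1],-d[0]),h,m)
print('tool dx,dy',p@[np.cos(h),np.sin(h)],p@[np.sin(h),-np.cos(h)])
E
```

```text
[478.4835147  306.66266285] [428.6387354  328.80846192] 54.54299625463838 -0.41809974425258717 -0.3763494214659505 [440.1013048  323.71569669]
tool dx,dy -0.7411981983649872 -5.960442044848593
```

```bash
python3 -m pendant '0 -0.006 0.02 0.03;0 0 0.04 0;0 0 0.04 0;0 0 0.0165 0;0 0 0 0' 0.75; python3 -m pendant '0 0 0 0;0 0 0 0;0 0 0 0;0 0 0 0;0 0 0 0;0 0 0 0' 0 60; python3 -m pendant '0 0 -0.04 0;0 0 -0.05 0;0 0 0 -0.157;0 0 0 -0.157;0 0 0 -0.157;0 0 0 0;0 0 0 0'
```

```text
time_s: 23.82
eef_pos: [441.0, 323.5, 8.7]
ee_rot: [0.0, 0.979, -0.203, -0.0]
force: [-0.5, 0.2, -0.1]
grip_width: 0.751
grip_force: 0.0
time_s: 24.58
eef_pos: [441.9, 324.0, 10.3]
ee_rot: [-0.001, 0.979, -0.203, 0.001]
force: [-0.6, -0.2, 6.5]
grip_width: 0.234
grip_force: 59.5
time_s: 25.45
eef_pos: [441.1, 323.6, 99.0]
ee_rot: [0.0, 1.0, 0.029, -0.0]
force: [-0.0, -0.2, -3.3]
grip_width: 0.238
grip_force: 60.0
```

```bash
python3 -m pendant '0.044 0.02 0 0;0.044 0.02 0 0;0.044 0.02 0 0;0.046 0.02 0 0;0 0 0 0;0 0 0 0'; python3 - <<'E'
from h import *
c=look('wrist','w13',['stake_blade_mid'])
E
```

```text
time_s: 26.2
eef_pos: [623.2, 254.9, 98.4]
ee_rot: [0.0, 1.0, 0.03, -0.001]
force: [0.3, -0.1, -2.9]
grip_width: 0.232
grip_force: 60.0
[623.2 254.9  98.4] [ 0.     1.     0.03  -0.001] 26.2
stake_blade_mid [(0.77, [490.0, 424.0, 16.0], [137.0, 328.0]), (0.6, [634.0, 254.0, 111.0], [325.0, 245.0]), (0.56, [544.0, 516.0, 15.0], [26.0, 273.0])]
```

View pics/w13.png

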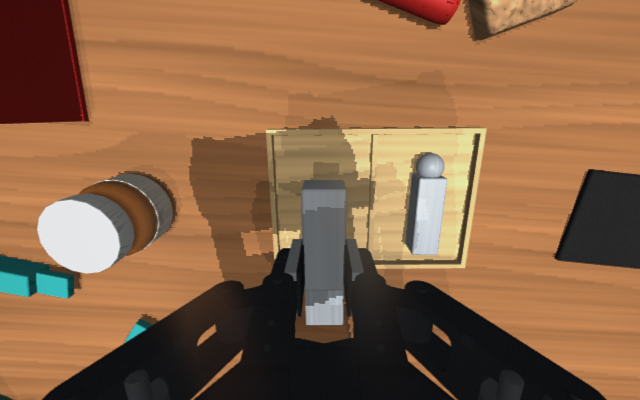

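The ball stake lies well in the right bay at (428,205), and the blade stake hangs level over the left bay. Lowering it.

```bash
python3 -m pendant '0 0 0.025 0;0 0 0.025 0;0 0 0.02 0;0 0 0.01 0;0 0 0.003 0;0 0 0 0'; python3 -m pendant '0 0 0 0;0 0 0 0;0 0 0 0' 0.42; python3 -m pendant '0 0 -0.05 0;0 0 -0.05 0;0 0 -0.03 0;0 0 0 0.062;0 0 0 0'
python3 - <<'E'
from h import *
c=look('wrist','w14',['stake_ball_mid','stake_blade_mid'])
E
```

```text
time_s: 27.05
eef_pos: [624.1, 254.9, 16.5]
ee_rot: [-0.0, 1.0, 0.031, 0.0]
force: [0.3, -0.4, -1.7]
grip_width: 0.235
grip_force: 60.0
time_s: 27.42
eef_pos: [624.0, 254.8, 16.4]
ee_rot: [-0.0, 1.0, 0.031, 0.0]
force: [0.1, -0.4, -0.7]
grip_width: 0.418
grip_force: 0.0
time_s: 28.05
eef_pos: [623.8, 254.8, 146.1]
ee_rot: [-0.0, 1.0, 0.0, 0.0]
force: [0.5, -0.3, -1.2]
grip_width: 0.419
grip_force: 0.0
[623.8 254.8 146.1] [-0.  1.  0.  0.] 28.05
stake_ball_mid [(0.78, [629.0, 175.0, 26.0], [407.0, 189.0])]
stake_blade_mid [(0.9, [625.0, 258.0, 24.0], [319.0, 192.0]), (0.67, [544.0, 528.0, 14.0], [68.0, 262.0])]
```

Now the block.

```bash
python3 -m pendant '-0.044 0.046 0 0;-0.044 0.046 0 0;-0.044 0.046 0.01 0;-0.044 0.046 0.01 0;0 0 0 0;0 0 0 0' 1; python3 - <<'E'
from h import *
c=look('wrist','w15',['block_mid','dish'])
E
```

```text
time_s: 28.95
eef_pos: [452.9, 75.3, 127.0]
ee_rot: [-0.0, 1.0, -0.0, 0.001]
force: [-0.7, 0.1, 0.5]
grip_width: 0.998
grip_force: 0.0
[452.9  75.3 127. ] [-0.     1.    -0.     0.001] 28.95
block_mid [(0.96, [452.0, 76.0, 22.0], [322.0, 200.0])]
dish [(0.7, [432.0, 204.0, 14.0], [187.0, 218.0])]
```

View pics/w15.png

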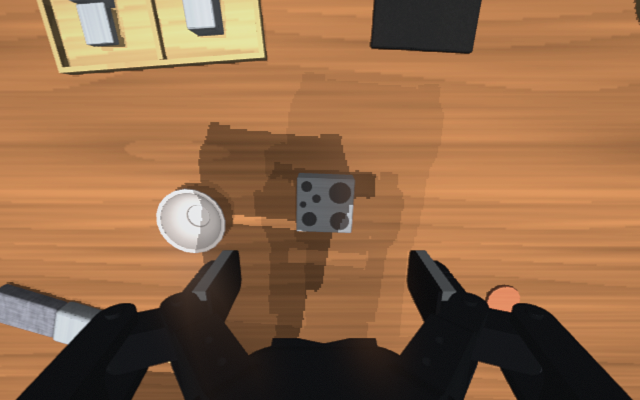

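The block is square to the tool with its top centred at (325,202). The dish at (190,220) leaves about 40 mm of room for the left finger.

```bash
python3 -m pendant '-0.003 0.003 0.03 0;0 0 0.05 0;0 0 0.03 0;0 0 0.011 0;0 0 0 0' 1; python3 -m pendant '0 0 0 0;0 0 0 0;0 0 0 0;0 0 0 0;0 0 0 0' 0 70; python3 -m pendant '0 0 -0.05 0;0 0 -0.05 0;0.044 0.02 0 0;0.044 0.02 0 0;0.044 0.02 0 0;0.04 0.022 0 0;0 0 0 0;0 0 0 0'
python3 - <<'E'
from h import *
c=look('wrist','w16',['block_mid','pad'])
E
```

```text
time_s: 29.72
eef_pos: [449.4, 72.5, 5.6]
ee_rot: [-0.0, 1.0, 0.0, -0.0]
force: [0.6, -0.8, 0.9]
grip_width: 0.997
grip_force: 0.0
time_s: 30.35
eef_pos: [449.7, 72.4, 6.9]
ee_rot: [-0.0, 1.0, -0.0, 0.001]
force: [-2.1, 3.0, 11.5]
grip_width: 0.586
grip_force: 73.0
time_s: 31.35
eef_pos: [620.1, -9.4, 105.1]
ee_rot: [-0.0, 1.0, -0.0, -0.001]
force: [-0.6, -0.4, -4.8]
grip_width: 0.586
grip_force: 77.8
[620.1  -9.4 105.1] [-0.     1.    -0.    -0.001] 31.35
block_mid [(0.86, [624.0, -7.0, 118.0], [316.0, 258.0])]
pad [(0.77, [642.0, -8.0, 8.0], [320.0, 177.0])]
```

View pics/w16.png

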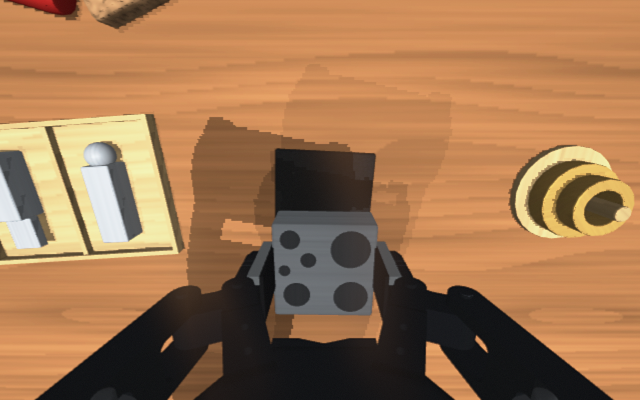

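The block is held level over the pad, whose far edge is at (275 to 375,150), and it is already within a few mm of centre. The stacked rings and both stakes look right. Lowering it.

```bash
python3 -m pendant '-0.001 0.001 0.03 0;0 0 0.03 0;0 0 0.02 0;0 0 0.008 0;0 0 0.003 0;0 0 0 0'; python3 -m pendant '0 0 0 0;0 0 0 0;0 0 0 0;0 0 0 0' 1; python3 -m pendant '0 0 -0.05 0;0 0 -0.05 0;-0.04 0 -0.04 0;-0.04 0 -0.04 0;-0.04 0 -0.04 0;0 0 0 0;0 0 0 0;0 0 0 0'
python3 - <<'E'
from h import *
c=look('wrist','w17',['ring_narrow_mid','ring_wide_mid','stake_ball_mid','stake_blade_mid','block_mid','pad','dish'])
E
```

```text
time_s: 32.25
eef_pos: [620.3, -10.8, 15.2]
ee_rot: [0.0, 1.0, 0.0, 0.001]
force: [0.4, -0.1, -4.0]
grip_width: 0.583
grip_force: 77.7
time_s: 32.75
eef_pos: [620.1, -10.8, 14.7]
ee_rot: [0.0, 1.0, -0.0, 0.0]
force: [-0.2, -0.7, -1.3]
grip_width: 0.998
grip_force: 0.0
time_s: 33.75
eef_pos: [500.1, -10.8, 233.2]
ee_rot: [-0.0, 1.0, -0.0, -0.001]
force: [0.4, -1.1, -0.5]
grip_width: 1.001
grip_force: 0.0
[500.1 -10.8 233.2] [-0.     1.    -0.    -0.001] 33.75
ring_narrow_mid [(0.77, [623.0, -217.0, 45.0], [518.0, 64.0]), (0.77, [347.0, -346.0, 18.0], [557.0, 279.0])]
ring_wide_mid [(0.72, [617.0, -199.0, 26.0], [490.0, 73.0])]
stake_ball_mid [(0.8, [628.0, 169.0, 28.0], [160.0, 63.0])]
stake_blade_mid [(0.81, [628.0, 251.0, 21.0], [91.0, 63.0]), (0.72, [461.0, 424.0, 8.0], [-0.0, 201.0]), (0.6, [625.0, -216.0, 45.0], [517.0, 63.0])]
block_mid [(0.72, [617.0, -10.0, 24.0], [321.0, 73.0])]
pad [(0.85, [631.0, -0.0, 7.0], [314.0, 62.0])]
dish [(0.68, [428.0, 202.0, 14.0], [166.0, 225.0])]
```

View pics/w17.png

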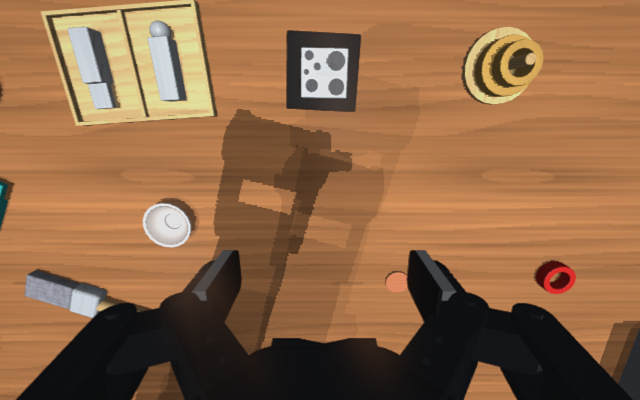

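The final view shows both stakes in their bays (91,66) and (162,62), the block centred on the pad (324,72), both rings on the post (515,62) and the dish still in place (167,225).

```bash
python3 -c "
from rig import ctrl
print(ctrl.finish_job())"
```

```text
the job is handed in; nothing more can be done
None
```

I handed the job in after about 34 s of robot time: the last picture shows both rings on the post, wide one below, one stake in each tray bay, the block centred on the pad with its hollows up, and the dish where it was; the hand-in call returned no verdict.

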